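Slide the transporter lorry into the bifold pit garage

TASK

Open the pit garage's bifold door, which has an upright post for a handle, until both panels are folded fully back at the jamb. Then slide the transporter lorry along the track board, nose first and without lifting or tipping it, through the open doorway until it stands wholly inside the painted outline in the garage. Leave the door open, do not shift the racing car, the bumper block or the figure base, and let go of everything.

Things in the scene. Friction and masses are not known exactly. Their poses are not given: they have to be found in the camera images.
- bay (a point): Centre of the painted outline (inner size 80 mm in x, 180 in y) on the floor of the roofless garage, on the board's top face, 6 above the table. Garage, slide and outlines are fixed to one grey masonite board, placed and turned anew each time (yaw within 0.1 rad) but fixed while you work. Axes of the board: +y straight into the garage, +x away from the robot. The board spans x -185..175, y -555..135 from here.
- doorway (a point): Middle of the garage's doorway, on the board's top face, axes of the board. The doorway is 130 mm wide (x -65..65), the two side walls, 12 thick and 55 tall, run from y 0 to 206 with inner faces at x -65 and +65; the back wall's inner face is at y 200. The outline's centre is at x 5, y 95.
- door_hinge (a point): Jamb hinge line of the bifold door, on the board's top face at the robot-side (-x) corner of the doorway. Axes of the board. Two panels, each 65 mm long, 7 thick, 54 tall: the jamb panel turns about this line, the leading panel is hinged to its free edge and folds back on it, its far edge running along the doorway line. Folded, they stick out about 70 from the doorway at this jamb.
- door (a joint): Angle (rad) of the jamb panel: 0 = shut, grows as its free edge swings out of the garage (to -y, clockwise seen from above), stop at 1.5 = fully folded. Starts shut or up to 0.2 ajar; light (under 2 N at the handle); stays where it is left.
- handle (a point): Door handle: an upright round steel post, diameter 10 mm, from 6 to 66 above the board, free all round above 29 (below, two thin stays join it to the jamb panel). The point is on its axis, 50 above the board. Fixed to the jamb panel 48 along it from the hinge and 35 off its middle plane on the outer side, so it moves on an arc of radius 59 about the jamb hinge. Axes of the jamb panel.
- lorry_mid (a point): Centre of the yellow transporter lorry, 27 mm above the board. 56 wide (own x), 150 long (own y; cab and nose at +y, tailboard at -y); sides and tailboard flat from 10 to 44 above the board, bed rails to 52, cab to 60. 0.3 to 0.65 kg; its wheels do not turn, it slides any way on the board.
- lorry: The same lorry; origin under its middle, on the board. It starts in one of the two long painted outlines either side of the doorway's line: centre 74 mm (within 8) to the robot's side or to the far side of the garage outline's middle line, nose towards the garage, askew by up to 0.12 rad.
- lorry_nose (a point): Middle of the lorry's nose (front of the cab), 75 mm ahead (own +y) of its centre and 27 above the board.
- car: Chrome racing car, a bystander: 48 wide, 122 long (own y), 30 tall, origin under its middle on the board. It stands in the long outline that the lorry is not in.
- bumper: Orange rubber bumper block, a bystander: 38 (x) by 32 (y) by 26 tall, origin under its middle. Stands loose beside the way to the doorway, on one side.
- base: Blue tin base of a pit figure, a bystander: disc 42 in diameter, 11 tall, with two 10 mm stubs on top; origin under its middle. Stands loose beside the way to the doorway, on the other side from the bumper block.
- slide_foot (a point): Middle of the lower edge of the fixed polished aluminium slide (130 wide), which rises from here to -y at 20 degrees. Axes as the board.

How it is judged:
On the way, in this order (a step that is already met when the one before it is completed fails the run):
1. the bifold door is folded fully open (value of joint door above 1.35 rad), for 0.2 s.
2. the lorry is half-way through the doorway, in line with the garage (y of lorry_mid in the frame of bay above -0.095 m and angle between the y axis of lorry_mid and the y axis of bay, either way round below 0.3 rad), for 0.1 s.
At the end, for the whole second after the job is handed in: The lorry stands at rest on its wheels inside the painted outline: centre within 13 mm across and 17 mm along of the outline's centre, lined up within 0.16 rad, nose towards the back wall; the door is still folded open (joint above 1.35 rad); the robot touches nothing (x of lorry_mid in the frame of bay between -0.013 and 0.013 m and y of lorry_mid in the frame of bay between -0.017 and 0.017 m and angle between the y axis of lorry_mid and the y axis of bay, either way round below 0.16 rad and y of lorry_nose in the frame of bay above 0.04 m and value of joint door above 1.35 rad and angle between lorry_mid's own z axis and vertical below 0.06 rad and height (world z) of lorry_mid below 0.037 m and linear speed of lorry below 0.01 m/s and contact force between the fingers and lorry below 0.05 N).
It fails at once if the lorry is lifted (height (world z) of lorry_mid above 0.042 m).
It fails at once if the lorry is tipped (angle between lorry_mid's own z axis and vertical above 0.2 rad).
It fails at once if the racing car is shifted (distance of car from where it was at the start of the episode above 0.012 m).
It fails at once if the bumper block is shifted (distance of bumper from where it was at the start of the episode above 0.012 m).
It fails at once if the figure base is shifted (distance of base from where it was at the start of the episode above 0.012 m).
It also fails if it takes over 69 s, if anything falls off the work surface, if the arm or the gripper's body presses on something with over 40 N, if the wrist force passes 120 N, or if a joint passes its speed limit or range.

ROBOT

A 6-joint arm with a two-finger parallel gripper is mounted at the origin on the work surface. World frame = base frame: x ahead of the robot, y to its left, z up, the work surface at z = 0. Lengths are in m, angles in rad, forces in N, time in s.
With the tool pointing down it reaches from about 0.225 to 0.875 m from the base axis. Payload 3.4 kg.
Tool frame: the origin (TCP) lies between the finger pads; the fingertips stand 8 mm ahead of it and the grasp point (between the pads) lies 11 mm behind it; z points along the fingers, y is the line along which they close (so a half turn about z gives the same grasp; the last joint's range is limited). The gripper opens to 85 mm and grips with 20 to 120 N. Pads are 22 mm wide; open, the fingers measure 114 mm over their backs; the gripper's body (76 mm by 85 mm) begins 54 mm behind the grasp point. The pads swing forward as they close: fully open they stand 13 mm farther back than shut.
Start: joints at [1.124, 0.276, 1.505, -0, 1.361, -0.121], TCP at [0.184, 0.545, 0.216] pointing down, gripper open.
Joint ranges: [-2.89, 2.89], [-0.75, 2.08], [0.22, 2.7], [-1.18, 4.32], [0.11, 2.71], [-2.7, 2.7]. Speed limits (rad/s): [2.57, 2.57, 3.14, 3.14, 3.14, 3.14].

INTERFACE

Orientations are given as a unit quaternion [w, x, y, z].
In Python, from rig import manip, optics, finder gives the robot as it stands.
- The arm moves only by the tool servo_tool, never from a script. Its argument "increments" is a list of rows, each a list of 7 numbers: the shift along the tool's x, y, z in cm, then the turn, a rotation vector about the tool's x, y, z in degrees, then the closure, from -1 (fully open) to 1 (shut). In form: [[x, y, z, rx, ry, rz, gripper], ...]. A call has exactly 5 rows; each row shifts and turns the commanded pose from where the row before left it, along the tool's axes as they then stand; what a row does not reach is not made up. A row lasts 1/10 s, in which the tool goes at most 50 mm and 8.59 degrees, less where a joint would pass 70% of its speed; a pose out of reach is approached as far as the arm can. A call is refused whole if a number of a shift passes 5 or a number of a turn 8.59, either way. A call with a gripper value outside its range is refused whole. The fingers move at their own pace and stop on an object; "squeeze" is the grip in N (left out, the last holds). Time passes only in rows, so rows that do not move let the fingers close, or fill a call up. It gives the time, the measured TCP pose, the force, the opening and the grip force at its end, in the units of the state.
- manip.get_state(): the state, without advancing time (a new reading comes with each control period).
- optics.get_image(name): name is "scene" or "top" or "wrist"; returns the picture (480x640x3 uint8, red, green, blue); there is no depth.
- optics.get_calibration(name): a dict with "fov_y" (degrees; the focal length in pixels is half the picture's height over the tangent of half this angle, whatever the lens; pixels are square), "cx", "cy" (the principal point, pixels), "world_to_cam" (4x4, takes a point from world to camera coordinates). Camera axes: x right, y down, z forward; pixel columns grow to the right and rows downward; lengths in m; the calibration is good to about 2 mm. The wrist camera is an equidistant fisheye: a pixel r from the principal point sees the ray r / f radians off the axis. A picture is of the moment at which its call begins: read the wrist's pose just before it. get_calibration takes no time and is no camera call; for the wrist camera it gives the pose at the moment of the call.
- manip.sign_off(): hands the job in; it is judged then, once.
Trained networks look in the newest picture that a camera, given by its name, has taken for a name from the list of things; names that differ only in an ending like _2 or _b are one class to them, and where a whole thing is asked for, a point or a joint stands for the part that bears it (a point fixed in the world has none). Each returns a list of dicts, best first, with "p" (0 to 1); they miss things now and then, are a little off and sometimes report something else, mostly with a low value. They report only what shows in the picture. A call takes as long as a camera call.
- finder.silhouettes(label, camera): "region" (480x640 bool, what is visible of it) and "box" ([centre column, centre row, width, height] in pixels, round what is visible of it).
- finder.tip_of(label, camera): "at" ([column, row] in pixels: a listed point, or the origin of a listed thing).
The state is a dict: "clock": time; "qpos": joint angles; "qd": joint speeds; "effort": joint torques, N m; "position": TCP position; "ee_rot": TCP orientation; "contact_force": force on the tool from outside, world axes, zero at the start; "moment": the same for the moment, N m; "width": finger opening in m; "gripper_force": force on a finger pad.
Only numpy, scipy, OpenCV 4.12 (cv2) and the standard library are available. Lean on these libraries where they do the work, as an engineer would, in place of code of your own. Each camera call takes 0.05 s, during which the arm holds its last target. There are 200 camera calls.

## Working session

There is one attempt and no reset: what is moved stays moved. The work goes in short steps, Python scripts to look and compute and a tool call to move; the robot and the scene stay as the last step left them, time stands still between calls to the robot, and variables do not carry over. Pictures are saved under pics/ and viewed, at most 10 in all, crops included, and the job is handed in when it is done.

Besides the shell and the picture viewer there is one more tool, called after "Request:" as name(argument=value, ...) on one line, values as JSON. servo_tool: Moves the arm, as the interface text tells. Its arguments: {"type":"object","properties":{"increments":{"type":"array","items":{"type":"array","items":{"type":"number"}}},"squeeze":{"type":"number"}},"required":["increments"]}

```bash
mkdir -p pics
cat > h.py <<'E'
import numpy as np, cv2
from rig import manip, optics, finder
def ray(cam,px):
    c=optics.get_calibration(cam); f=240/np.tan(np.radians(c['fov_y']/2))
    T=np.array(c['world_to_cam']); R=T[:3,:3]; o=-R.T@T[:3,3]
    u=np.array([px[0]-c['cx'],px[1]-c['cy']])
    if cam=='wrist':
        r=np.hypot(*u); a=r/f; d=np.r_[u/max(r,1e-9)*np.sin(a),np.cos(a)]
    else: d=np.r_[u/f,1]
    return o,R.T@d
def at_z(cam,px,z):
    o,d=ray(cam,px); return (o+d*(z-o[2])/d[2])
def two(c1,p1,c2,p2):
    o1,d1=ray(c1,p1);o2,d2=ray(c2,p2)
    s=np.linalg.lstsq(np.c_[d1,-d2],o2-o1,rcond=None)[0]
    a=o1+s[0]*d1;b=o2+s[1]*d2
    return (a+b)/2,np.linalg.norm(a-b)
def save(cam,name):
    cv2.imwrite('pics/'+name,optics.get_image(cam)[:,:,::-1])
E
python3 - <<'E'
from h import *
np.set_printoptions(precision=4,suppress=True)
print(manip.get_state())
for c in('top','scene'): save(c,c+'0.png'); k=optics.get_calibration(c); print(c,k['fov_y'],k['cx'],k['cy']); print(np.array(k['world_to_cam']))
Z=dict(bay=.006,doorway=.006,door_hinge=.006,handle=.056,lorry_mid=.033,lorry=.006,lorry_nose=.033,car=.006,bumper=.006,base=.006,slide_foot=.006)
for n,z in Z.items():
    r={c:finder.tip_of(n,c) for c in('top','scene')}
    for c in r:
        for q in r[c][:2]: print(n,c,round(q['p'],2),np.round(q['at'],1),at_z(c,q['at'],z)[:2])
    if r['top'] and r['scene']: print('   tri',*two('top',r['top'][0]['at'],'scene',r['scene'][0]['at']))
E
```

```text
{'clock': 0.0, 'qpos': array([ 1.124 ,  0.2766,  1.5061,  0.    ,  1.3607, -0.121 ]), 'qd': array([ 0.0012, -0.0008,  0.0006, -0.0003, -0.0005, -0.0008]), 'effort': array([ -0.0007, -41.6775, -24.5812,  -0.0002,   0.0108,   0.    ]), 'position': array([0.1838, 0.5442, 0.2151]), 'ee_rot': array([-0.0003,  0.1622,  0.9868, -0.0009]), 'contact_force': array([ 0.8478,  0.5961, -0.0084]), 'moment': array([-0.0695, -0.0319, -0.0002]), 'gripper_force': 0.0, 'width': 0.08548159494931257}
top 56.106629012984875 314.06085504194357 239.59404268439195
[[-0.0097 -1.     -0.0002  0.0087]
 [-0.9909  0.0096 -0.1339  0.5341]
 [ 0.1339 -0.0011 -0.991   0.66  ]
 [ 0.      0.      0.      1.    ]]
scene 53.07388789935143 315.2656615163275 242.86482715445953
[[ 0.5195  0.8543 -0.0148 -0.2738]
 [ 0.5815 -0.3663 -0.7264 -0.2543]
 [-0.626   0.3688 -0.6871  1.123 ]
 [ 0.      0.      0.      1.    ]]
bay top 0.74 [181.9 252.4] [0.5195 0.2159]
bay scene 0.74 [413.  220.6] [0.5122 0.2183]
   tri [0.5183 0.2131 0.0131] 0.0016145851459481169
doorway top 0.75 [242.5 251.7] [0.5197 0.1186]
doorway scene 0.89 [369.
[... 991 characters left out ...]
]
   tri [ 0.5979 -0.039   0.0406] 0.0013438925449907398
car top 0.69 [384.7 297.5] [ 0.4445 -0.1076]
car scene 0.94 [237.6 263.1] [ 0.4403 -0.0997]
   tri [ 0.4456 -0.1041  0.013 ] 0.005243409557333754
bumper top 0.89 [311.1 204.2] [0.5964 0.0077]
bumper scene 0.91 [341.  296.8] [0.5936 0.0066]
   tri [0.5954 0.0067 0.008 ] 0.002307282150330386
base top 0.96 [304.  304.2] [0.4352 0.0204]
base scene 0.73 [293.8 232.9] [0.425  0.0172]
   tri [0.4337 0.0169 0.0132] 0.007353481574729877
slide_foot top 0.89 [512.5 258. ] [ 0.5053 -0.3144]
slide_foot scene 0.6 [117.2 348.5] [ 0.5044 -0.3172]
slide_foot scene 0.56 [343.9 296.9] [0.5962 0.0103]
   tri [ 0.5049 -0.316   0.0056] 0.0027333908776929973
```

View pics/top0.png

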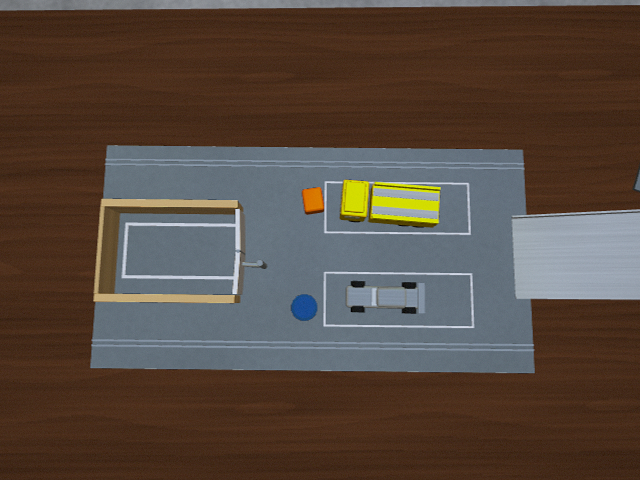

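View pics/scene0.png

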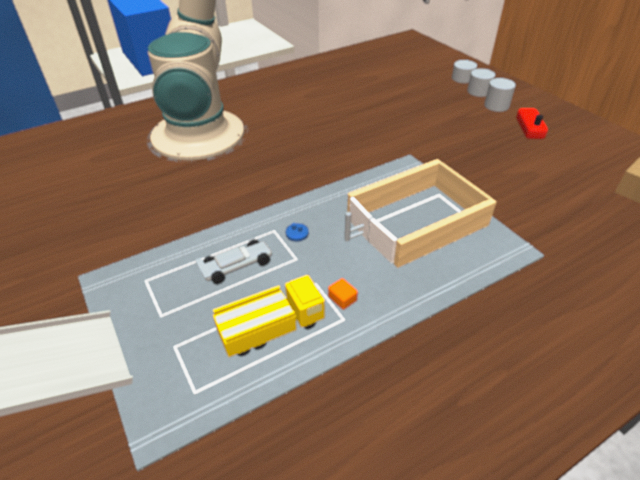

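```bash
cat > board.py <<'E'
from h import *
from scipy.optimize import least_squares
im=cv2.imread('pics/top0.png'); hsv=cv2.cvtColor(im,cv2.COLOR_BGR2HSV)
m=((hsv[...,1]<90)&(hsv[...,2]>50)).astype(np.uint8)
m=cv2.morphologyEx(m,cv2.MORPH_OPEN,np.ones((7,7)))
P={'hi':[],'lo':[],'end':[]}
for c in range(130,500,6):
    r=np.where(m[100:420,c])[0]+100; P['hi'].append((c,r[0]-.5)); P['lo'].append((c,r[-1]+.5))
for r in range(160,360,6):
    cc=np.where(m[r,60:300])[0]+60; P['end'].append((cc[0]-.5,r))
W={k:np.array([at_z('top',p,.006)[:2] for p in v]) for k,v in P.items()}
def tob(p,w): 
    c,s=np.cos(p[2]),np.sin(p[2]); d=w-p[:2]; return d@np.array([[c,-s],[s,c]])
def res(p): return np.r_[tob(p,W['hi'])[:,0]-.175,tob(p,W['lo'])[:,0]+.185,tob(p,W['end'])[:,1]-.135]
s=least_squares(res,[.518,.214,0],loss='soft_l1',f_scale=.001)
np.set_printoptions(precision=4,suppress=True)
if __name__=='__main__':
    r=res(s.x);n=len(P['hi']);print(s.x,'med',np.median(r[:n]),np.median(r[n:2*n]),np.median(r[2*n:]),np.abs(r).mean())
    np.save('board.npy',s.x)
    Q=dict(bay=(.5183,.2145),hinge=(.4515,.1245),door=(.518,.117),handle=(.4983,.0838),lorry=(.590,-.1136),nose=(.598,-.039),car=(.4445,-.105),bumper=(.5955,.007),base=(.434,.018),slide=(.505,-.3155))
    for k,v in Q.items(): print(k,tob(s.x,np.array([v]))[0]*1e3)
    st=manip.get_state();print(st['position'],st['qpos'])
E
python3 board.py
```

```text
[ 0.5224  0.2002 -0.0208] med 7.634258607067124e-05 -6.800746011965952e-05 0.0007162781953421807 0.0072314248254109975
bay [-4.4235 14.2204]
hinge [-69.3334 -77.1521]
door [ -2.6916 -83.2647]
handle [ -21.6954 -116.868 ]
lorry [  74.0983 -312.3142]
nose [  80.542  -237.5636]
car [ -71.5493 -306.7481]
bumper [  77.0839 -191.6257]
base [ -84.6102 -183.9937]
slide [  -6.6758 -515.9417]
[0.184  0.5448 0.216 ] [ 1.124   0.2759  1.5049  0.      1.3607 -0.121 ]
```

```bash
sed -i 's/range(160,360,6)/[*range(152,190,3),*range(312,362,3)]/' board.py; python3 board.py
```

```text
[ 0.5227  0.2157 -0.0206] med 4.083503965296442e-05 -7.045888428902636e-05 -5.078275394573839e-06 0.0004089503161071274
bay [-4.3715 -1.32  ]
hinge [-69.3038 -92.6766]
door [ -2.6635 -98.8055]
handle [ -21.6756 -132.4042]
lorry [  74.0702 -327.8739]
nose [  80.5322 -253.1249]
car [ -71.576  -322.2721]
bumper [  77.0854 -207.1862]
base [ -84.6069 -199.5144]
slide [  -6.7538 -531.4815]
[0.184  0.5448 0.216 ] [ 1.124   0.2759  1.5049  0.      1.3607 -0.121 ]
```

Request:
servo_tool(increments=[[0,0,0,0,0,7.25,-1],[0,0,0,0,0,7.25,-1],[0,0,0,0,0,7.25,-1],[0,0,0,0,0,7.25,-1],[0,0,0,0,0,7.25,-1]])

```text
clock: 1.7
position: [0.1841, 0.5448, 0.216]
ee_rot: [0.0, 0.463, 0.886, 0.0]
contact_force: [-0.2, -0.4, 0.3]
width: 0.0854
gripper_force: 0.0
```

Request:
servo_tool(increments=[[0,0,0,0,0,7.25,0],[0,0,0,0,0,7.25,0],[0,0,0,0,0,7.25,0],[0,0,0,0,0,7.25,0],[0,0,0,0,0,7.25,0]])

```text
clock: 2.2
position: [0.1841, 0.5448, 0.2161]
ee_rot: [-0.0, 0.716, 0.698, 0.0]
contact_force: [0.5, 0.0, -0.6]
width: 0.0427
gripper_force: 0.0
```

Request:
servo_tool(increments=[[-4,3,0,0,0,0,0],[-4,3,0,0,0,0,0],[-4,3,0,0,0,0,0],[-4,3,0,0,0,0,0],[-4,3,0,0,0,0,0]])

```text
clock: 2.7
position: [0.3308, 0.3402, 0.2162]
ee_rot: [0.0, 0.714, 0.7, 0.0]
contact_force: [1.3, 0.8, 0.7]
width: 0.0428
gripper_force: 0.0
```

Request:
servo_tool(increments=[[-4,3,0,0,0,0,0],[-4,3,0,0,0,0,0],[-4,3,0,0,0,0,0],[0,0,0,0,0,0,0],[0,0,0,0,0,0,0]])

```text
clock: 3.2
position: [0.418, 0.219, 0.216]
ee_rot: [-0.0, 0.716, 0.699, 0.0]
contact_force: [-0.0, 0.1, 0.2]
width: 0.043
gripper_force: 0.0
```

```bash
cat >> h.py <<'E'
B=np.load('board.npy')
def tob(w):
    c,s=np.cos(B[2]),np.sin(B[2]); d=np.asarray(w)[:2]-B[:2]; return np.array([c*d[0]+s*d[1],-s*d[0]+c*d[1]])*1e3
def st():
    s=manip.get_state(); q=s['ee_rot']; w,x,y,z=q
    ty=np.array([2*(x*y-w*z),1-2*(x*x+z*z)]); yaw=np.arctan2(ty[1],ty[0])-B[2]
    print('t',s['clock'],'board xy mm',np.round(tob(s['position']),1),'z',round(s['position'][2]*1e3,1),'yaw deg',round(np.degrees(yaw),2),'w',round(s['width']*1e3,1),'F',np.round(s['contact_force'],1),'g',s['gripper_force'],'q',np.round(s['qpos'],2))
    return s
def see(n,z,cams=('top','scene','wrist')):
    for c in cams:
        optics.get_image(c)
        for r in finder.tip_of(n,c)[:1]: print(n,c,round(r['p'],2),tob(at_z(c,r['at'],z)))
E
python3 -c "
from h import *
st()
see('handle',.056);see('door_hinge',.006);see('doorway',.006);save('wrist','w1.png')"
```

```text
t 3.2 board xy mm [-104.7    1.1] z 216.0 yaw deg -0.19 w 43.0 F [-0.   0.1  0.2] g 0.0 q [0.33 0.12 1.71 0.   1.31 0.36]
handle top 0.88 [ -21.79241232 -130.89105586]
handle scene 0.8 [ -26.93391971 -132.11631342]
handle wrist 0.39 [-21.02857746 -73.24077718]
door_hinge top 0.73 [-69.01702729 -93.78004911]
door_hinge scene 0.19 [  53.63379952 -242.91614469]
door_hinge wrist 0.73 [-73.54701348 -97.04095799]
doorway top 0.57 [ -0.24511338 -95.1917279 ]
doorway scene 0.84 [  -7.26159264 -100.41236843]
```

Request:
servo_tool(increments=[[-2.66,1.66,1.8,0,0,0,0],[-2.66,1.66,1.8,0,0,0,0],[-2.66,1.66,1.8,0,0,0,0],[-2.66,1.66,1.8,0,0,0,0],[-2.66,1.66,1.8,0,0,0,0]])

```text
clock: 4.65
position: [0.4984, 0.0841, 0.1254]
ee_rot: [0.0, 0.714, 0.7, 0.0]
contact_force: [0.1, 0.2, -0.7]
width: 0.0429
gripper_force: 0.0
```

```bash
python3 -c "
from h import *
st()
see('handle',.056);save('wrist','w2.png')"
```

```text
t 4.65 board xy mm [ -21.6 -132.1] z 125.4 yaw deg 0.0 w 42.9 F [ 0.1  0.2 -0.7] g 0.0 q [0.03 0.24 1.79 0.   1.11 0.05]
handle scene 0.93 [ -25.81066633 -133.24103122]
handle wrist 0.55 [ -24.53071356 -130.68161492]
```

View pics/w2.png

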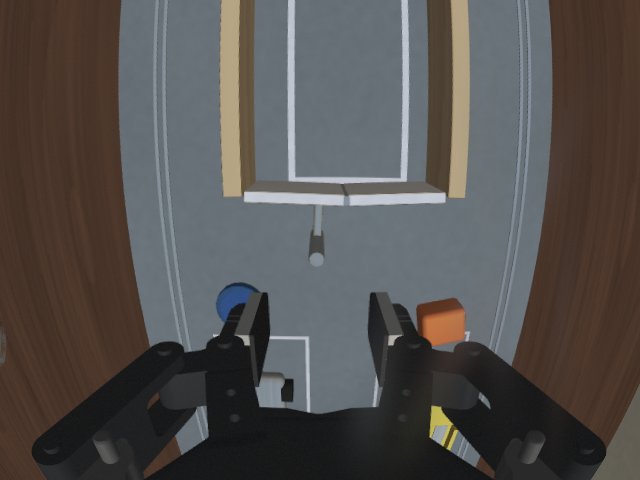

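Request:
servo_tool(increments=[[0,0,2,0,0,0,0],[0,0,2,0,0,0,0],[0,0,2,0,0,0,0],[0,0,1.74,0,0,0,0],[0,0,0,0,0,0,0]])

```text
clock: 5.5
position: [0.4958, 0.0863, 0.0474]
ee_rot: [-0.001, 0.714, 0.7, -0.001]
contact_force: [-0.0, 0.5, -0.3]
width: 0.0429
gripper_force: 0.0
```

Request:
servo_tool(increments=[[0,0,0,0,0,0,1],[0,0,0,0,0,0,1],[0,0,0,0,0,0,1],[0,0,0,0,0,0,1],[0,0,0,0,0,0,1]], squeeze=20)

```text
clock: 6.0
position: [0.4972, 0.0863, 0.0497]
ee_rot: [-0.001, 0.715, 0.7, 0.001]
contact_force: [-3.9, 3.7, 7.1]
width: 0.0086
gripper_force: 19.7
```

Request:
servo_tool(increments=[[-0.62,-0.55,0,0,0,0,1],[-0.57,-0.68,0,0,0,0,1],[-0.46,-0.77,0,0,0,0,1],[-0.35,-0.82,0,0,0,0,1],[-0.21,-0.86,0,0,0,0,1]])

```text
clock: 6.5
position: [0.4629, 0.0624, 0.0497]
ee_rot: [0.003, 0.714, 0.7, 0.001]
contact_force: [3.2, -5.9, 5.7]
width: 0.0081
gripper_force: 20.0
```

```bash
python3 -c "
from h import *
st()"
```

```text
t 6.5 board xy mm [ -56.6 -154.5] z 49.7 yaw deg 0.06 w 8.1 F [ 3.2 -5.9  5.7] g 19.962232410907745 q [-0.01  0.28  1.98 -0.    0.88  0.01]
```

Request:
servo_tool(increments=[[-0.09,-0.89,0,0,0,0,1],[0.05,-0.89,0,0,0,0,1],[0.18,-0.87,0,0,0,0,1],[0.31,-0.83,0,0,0,0,1],[0.36,-0.75,0,0,0,0,1]])

```text
clock: 7.0
position: [0.4196, 0.0722, 0.0494]
ee_rot: [0.002, 0.714, 0.7, 0.001]
contact_force: [0.2, -3.1, 6.1]
width: 0.0082
gripper_force: 20.5
```

```bash
python3 -c "
from h import *
st();see('handle',.056)"
```

```text
t 7.0 board xy mm [-100.1 -145.6] z 49.4 yaw deg 0.01 w 8.2 F [ 0.2 -3.1  6.1] g 20.450355112552643 q [ 0.01  0.22  2.06 -0.    0.85  0.03]
handle scene 0.7 [-102.37678228 -146.3955633 ]
handle wrist 0.91 [-101.80076283 -146.24867003]
```

Request:
servo_tool(increments=[[0.1,-0.15,0,0,0,0,1],[0.1,-0.15,0,0,0,0,1],[0,0,0,0,0,0,1],[0,0,0,0,0,0,0.5],[0,0,0,0,0,0,0.5]])

```text
clock: 7.8
position: [0.4138, 0.0747, 0.0481]
ee_rot: [-0.001, 0.714, 0.7, -0.001]
contact_force: [0.3, -0.5, -0.3]
width: 0.0212
gripper_force: 0.0
```

Request:
servo_tool(increments=[[0,0,-2,0,0,0,0.5],[0,0,-3,0,0,0,0.5],[0,0,-4,0,0,0,0.5],[0,0,-4,0,0,0,-0.5],[0,0,0,0,0,0,-0.8]])

```text
clock: 8.3
position: [0.4181, 0.075, 0.1828]
ee_rot: [0.003, 0.714, 0.7, 0.003]
contact_force: [0.8, -0.5, -0.6]
width: 0.0498
gripper_force: 0.0
```

```bash
python3 -c "
from h import *
st();see('handle',.056);see('lorry_mid',.033);see('lorry_nose',.033);see('bumper',.006);see('base',.006);save('wrist','w3.png')"
```

```text
t 8.3 board xy mm [-101.6 -142.8] z 182.8 yaw deg 0.03 w 49.8 F [ 0.8 -0.5 -0.6] g 0.0 q [0.01 0.07 1.86 0.   1.21 0.03]
handle top 0.72 [  62.54737683 -319.7926557 ]
handle scene 0.59 [-105.19167627 -143.31359575]
handle wrist 0.73 [-103.62839611 -146.65684063]
lorry_mid top 0.85 [  70.39116581 -323.64657019]
lorry_mid scene 0.57 [  70.22182992 -321.5807395 ]
lorry_nose top 0.8 [  80.6876866  -254.33637599]
lorry_nose scene 0.93 [  75.54389306 -255.27037821]
lorry_nose wrist 0.85 [  78.84390974 -254.96665728]
bumper top 0.63 [  75.18346698 -330.38903293]
bumper scene 0.93 [  75.53822444 -202.66546749]
bumper wrist 0.68 [  75.36395525 -210.58926981]
base top 0.58 [ -85.2763772  -200.76328627]
base scene 0.58 [ -84.39548036 -200.98643756]
base wrist 0.83 [ -89.1833122  -200.77426292]
```

View pics/w3.png

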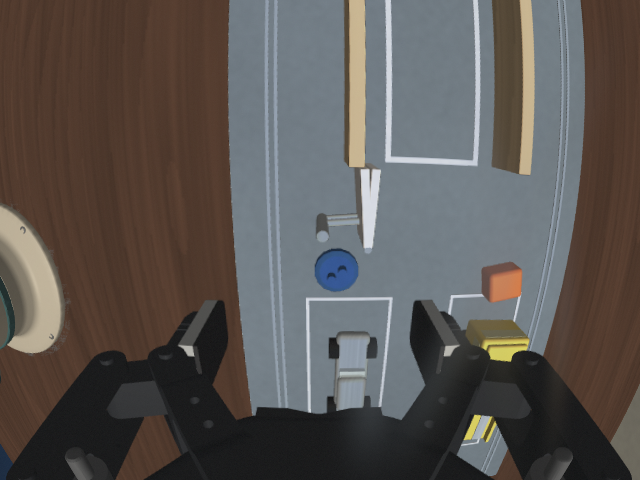

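Request:
servo_tool(increments=[[-4.57,4.35,0.8,0,0,0,-0.9],[-4.57,4.35,0.8,0,0,0,-0.9],[-4.57,4.35,0.8,0,0,0,-0.9],[-4.57,4.35,0.8,0,0,0,-0.9],[0,0,0,0,0,5.4,-0.9]])

```text
clock: 10.35
position: [0.5538, -0.0765, 0.1521]
ee_rot: [0.002, 0.748, 0.663, 0.0]
contact_force: [-1.1, 1.2, 0.4]
width: 0.0813
gripper_force: 0.0
```

```bash
python3 -c "
from h import *
st();see('lorry_mid',.033,('scene','wrist'));see('lorry_nose',.033,('scene','wrist'));see('bumper',.006,('wrist',));see('handle',.056,('scene',));save('wrist','w4.png')"
```

```text
t 10.35 board xy mm [  37.1 -291.6] z 152.1 yaw deg -5.74 w 81.3 F [-1.1  1.2  0.4] g 0.0 q [-0.26  0.29  1.64 -0.    1.2  -0.14]
lorry_mid scene 0.87 [  72.39789686 -323.94768223]
lorry_mid wrist 0.61 [  70.91222906 -326.01733812]
lorry_nose scene 0.56 [  73.77955686 -254.07762888]
lorry_nose wrist 0.69 [  76.54803213 -256.06633701]
bumper wrist 0.93 [  77.59563301 -208.52900365]
handle scene 0.64 [-103.84953462 -147.1747535 ]
```

View pics/w4.png

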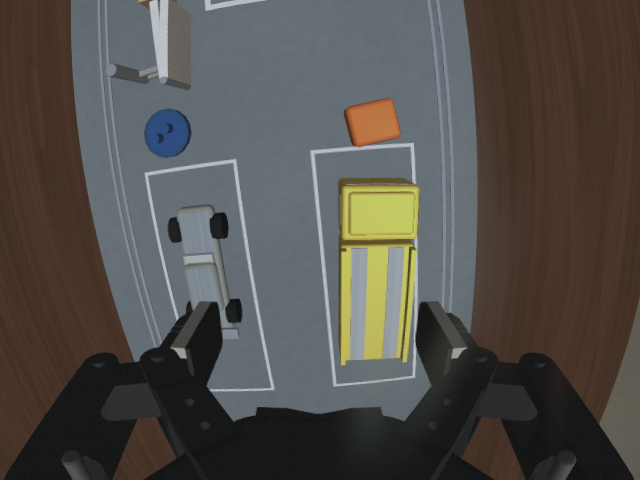

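Request:
servo_tool(increments=[[-1.55,1.9,0,0,0,0,-0.95],[-1.53,1.87,0,0,0,0,-0.95],[0,0,2,0,0,0,-0.95],[0,0,2,0,0,0,-0.95],[0,0,0,0,0,0,-0.95]])

```text
clock: 11.5
position: [0.581, -0.1059, 0.1108]
ee_rot: [-0.003, 0.746, 0.665, -0.002]
contact_force: [-0.5, 0.2, -0.6]
width: 0.0834
gripper_force: 0.0
```

```bash
python3 -c "
from h import *
st();see('lorry_mid',.033,('scene','wrist','top'))"
```

```text
t 11.5 board xy mm [  65.  -320.3] z 110.8 yaw deg -5.39 w 83.4 F [-0.5  0.2 -0.6] g 0.0 q [-0.3   0.38  1.63  0.    1.14 -0.18]
lorry_mid scene 0.89 [  69.09851596 -324.88501036]
lorry_mid wrist 0.92 [  73.9331357  -326.58973774]
```

Request:
servo_tool(increments=[[-0.5,0.7,0,0,0,0,-0.95],[0,0,2,0,0,0,-0.95],[0,0,2,0,0,0,-0.95],[0,0,2,0,0,0,-0.95],[0,0,0,0,0,0,-0.95]])

```text
clock: 12.3
position: [0.5881, -0.112, 0.0513]
ee_rot: [-0.002, 0.746, 0.665, -0.001]
contact_force: [-0.3, -1.2, -0.2]
width: 0.0835
gripper_force: 0.0
```

Request:
servo_tool(increments=[[0,0,1,0,0,0,-0.95],[0,0,1,0,0,0,-0.95],[0,0,0,0,0,0,-0.95],[0,0,0,0,0,0,-0.95],[0,0,0,0,0,0,-0.95]])

```text
clock: 12.8
position: [0.5901, -0.1123, 0.034]
ee_rot: [0.0, 0.746, 0.665, 0.0]
contact_force: [0.5, 1.0, -0.1]
width: 0.0834
gripper_force: 0.0
```

```bash
python3 -c "
from h import *
st();save('wrist','w5.png')"
```

```text
t 12.8 board xy mm [  74.1 -326.6] z 34.0 yaw deg -5.38 w 83.4 F [ 0.5  1.  -0.1] g 0.0 q [-0.3   0.46  1.7   0.    0.97 -0.19]
```

View pics/w5.png

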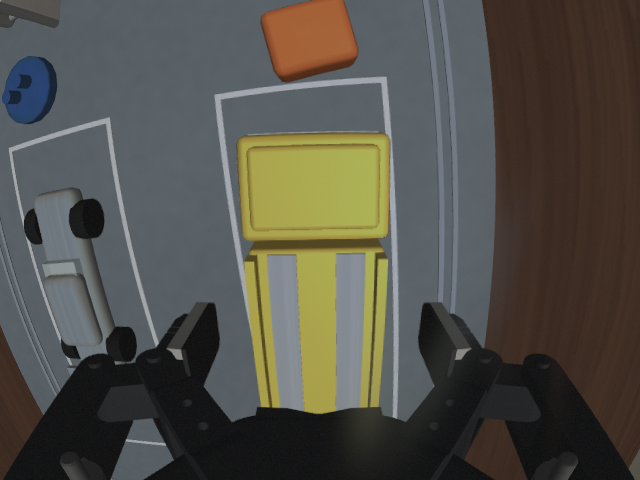

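Request:
servo_tool(increments=[[0,0,0.2,0,0,0,0],[0,0,0,0,0,0,0.3],[0,0,0,0,0,0,0.5],[0,0,0,0,0,0,0.5],[0,0,0,0,0,0,0.5]], squeeze=30)

```text
clock: 13.35
position: [0.5904, -0.1126, 0.0348]
ee_rot: [0.001, 0.746, 0.666, 0.001]
contact_force: [-3.2, 0.5, 17.4]
width: 0.0213
gripper_force: 8.8
```

```bash
python3 -c "
from h import *
st();see('lorry_mid',.033,('scene',));see('lorry_nose',.033,('scene','wrist'))"
```

```text
t 13.35 board xy mm [  74.4 -326.9] z 34.8 yaw deg -5.37 w 21.3 F [-3.2  0.5 17.4] g 8.772650926218798 q [-0.3   0.46  1.7  -0.    0.97 -0.19]
lorry_mid scene 0.87 [  71.63064465 -326.29339336]
lorry_nose scene 0.68 [  70.12306264 -326.35229715]
lorry_nose wrist 0.66 [  78.35699644 -253.69205742]
```

```bash
python3 -c "
from h import *
st();save('wrist','w6.png');save('scene','s6.png')
a=cv2.imread('pics/w6.png')[:,100:500];b=cv2.resize(cv2.imread('pics/s6.png')[230:400,180:370],(400,358))
b=np.vstack([b,np.zeros((122,400,3),np.uint8)]);cv2.imwrite('pics/c6.png',np.hstack([a,b]))"
```

```text
t 13.65 board xy mm [  74.4 -326.9] z 34.8 yaw deg -5.37 w 20.9 F [-3.6  1.3 16.4] g 8.544619276653975 q [-0.3   0.46  1.7  -0.    0.97 -0.19]
```

View pics/c6.png

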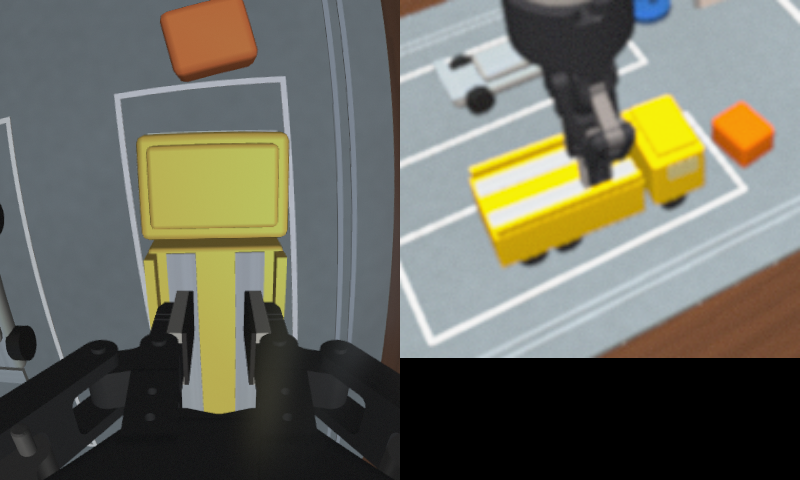

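```bash
python3 -c "
from h import *
s=st();c=optics.get_calibration('wrist');T=np.array(c['world_to_cam']);f=240/np.tan(np.radians(c['fov_y']/2))
w,x,y,z=s['ee_rot'];from scipy.spatial.transform import Rotation as Ro
R=Ro.from_quat([x,y,z,w]).as_matrix()
for half in(.0105,):
  for dz in(-.02,-.01,0,.008,.016):
   for sx in(-.011,.011):
    p=s['position']+R@np.array([sx,half,dz]);q=T[:3,:3]@p+T[:3,3];r=np.hypot(*q[:2]);a=np.arctan2(r,q[2])
    print(dz,sx,np.round([c['cx']+q[0]/r*a*f,c['cy']+q[1]/r*a*f],1),'z',p[2])
print(R)
r=ray('wrist',(358,295));print(r)
"
```

```text
t 13.75 board xy mm [  74.4 -326.9] z 34.8 yaw deg -5.37 w 21.8 F [-4.7  0.9 17.3] g 8.541638689348474 q [-0.3   0.46  1.7  -0.    0.97 -0.19]
-0.02 -0.011 [345.8 336.2] z 0.05481566620988642
-0.02 0.011 [347.5 290.3] z 0.054793671124587204
-0.01 -0.011 [344.4 324.7] z 0.044815713815078415
-0.01 0.011 [345.8 280.6] z 0.044793718729779206
0 -0.011 [343.1 314.4] z 0.034815761420270416
0 0.011 [344.3 272. ] z 0.03479376633497121
0.008 -0.011 [342.1 306.8] z 0.026815799504424018
0.008 0.011 [343.2 265.8] z 0.026793804419124805
0.016 -0.011 [341.2 299.8] z 0.018815837588577616
0.016 0.011 [342.2 260. ] z 0.018793842503278407
[[ 1.14043434e-01  9.93471858e-01  2.78609306e-03]
 [ 9.93475262e-01 -1.14040105e-01 -1.32616031e-03]
 [-9.99776605e-04  2.91915441e-03 -9.99995239e-01]]
(array([ 0.5970793 , -0.03842759,  0.19233434]), array([ 0.05917028, -0.43785817, -0.89709481]))
```

```bash
python3 -c "
from h import *
s=st();c=optics.get_calibration('wrist');T=np.array(c['world_to_cam']);f=240/np.tan(np.radians(c['fov_y']/2))
w,x,y,z=s['ee_rot'];from scipy.spatial.transform import Rotation as Ro
R=Ro.from_quat([x,y,z,w]).as_matrix()
def pj(t,p0=s['position']):
    p=p0+R@np.array(t);q=T[:3,:3]@p+T[:3,3];r=np.hypot(*q[:2]);a=np.arctan2(r,q[2]);return np.round([c['cx']+q[0]/r*a*f,c['cy']+q[1]/r*a*f],1)
for dz in(-.04,-.03,-.02,-.01,-.005,0,.008): print(dz,pj([.011,.0417,dz]),pj([-.011,.0417,dz]))
import cv2
a=cv2.imread('pics/w5.png')[260:400,380:520];b=cv2.imread('pics/w6.png')[260:400,300:440]
cv2.imwrite('pics/d.png',np.hstack([cv2.resize(a,(400,400)),cv2.resize(b,(400,400))]))
"
```

```text
t 13.75 board xy mm [  74.4 -326.9] z 34.8 yaw deg -5.37 w 21.8 F [-4.7  0.9 17.3] g 8.541638689348474 q [-0.3   0.46  1.7  -0.    0.97 -0.19]
-0.04 [434.9 311.2] [427.3 359.9]
-0.03 [427.9 299.5] [421.4 346.4]
-0.02 [421.6 289.1] [416.  334.2]
-0.01 [415.9 279.8] [411.  323.1]
-0.005 [413.2 275.5] [408.7 318. ]
0 [410.7 271.4] [406.5 313.1]
0.008 [406.9 265.3] [403.2 305.7]
```

View pics/d.png

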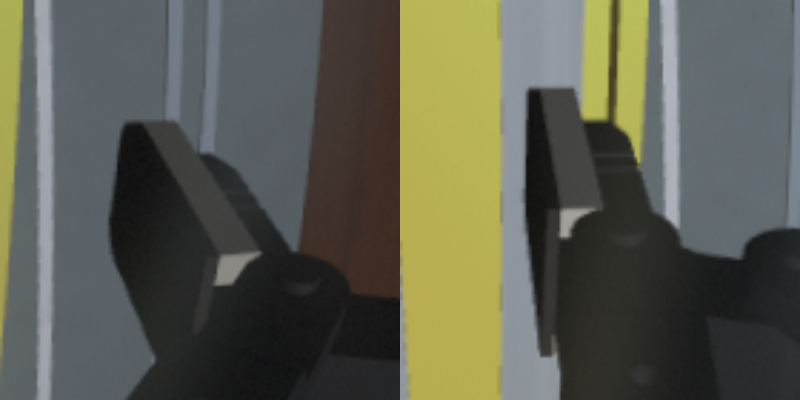

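Request:
servo_tool(increments=[[0,0,-1,0,0,0,0.5],[0,0,-1.5,0,0,0,0.5],[0,0,-1.5,0,0,0,0.2],[0,0,0,0,0,0,-0.5],[0,0,0,0,0,0,-0.95]])

```text
clock: 14.25
position: [0.5896, -0.1122, 0.0714]
ee_rot: [0.0, 0.746, 0.665, 0.0]
contact_force: [-0.3, -0.1, 0.3]
width: 0.0621
gripper_force: 0.0
```

Request:
servo_tool(increments=[[0,0,0,0,0,0,-0.95],[0,0,0,0,0,0,-0.95],[0,0,1.5,0,0,0,-0.95],[0,0,1.5,0,0,0,-0.95],[0,0,1,0,0,0,-0.95]])

```text
clock: 14.75
position: [0.5887, -0.1119, 0.0299]
ee_rot: [-0.001, 0.746, 0.665, -0.001]
contact_force: [0.2, -0.1, 0.3]
width: 0.0835
gripper_force: 0.0
```

Request:
servo_tool(increments=[[0,0,0.5,0,0,0,-0.95],[0,0,0.5,0,0,0,-0.95],[0,0,0.3,0,0,0,-0.95],[0,0,0,0,0,0,-0.95],[0,0,0,0,0,0,-0.95]])

```text
clock: 15.25
position: [0.5899, -0.1122, 0.0188]
ee_rot: [0.0, 0.746, 0.665, 0.0]
contact_force: [-0.4, -0.4, 0.1]
width: 0.0834
gripper_force: 0.0
```

```bash
python3 -c "
from h import *
st();see('lorry_mid',.033,('scene','wrist'));see('lorry_nose',.033,('scene','wrist'));save('wrist','w7.png')"
```

```text
t 15.25 board xy mm [  74.  -326.5] z 18.8 yaw deg -5.39 w 83.4 F [-0.4 -0.4  0.1] g 0.0 q [-0.3   0.48  1.72  0.    0.94 -0.19]
lorry_mid wrist 0.66 [  72.3291093  -326.72637796]
lorry_nose scene 0.79 [  73.76458145 -253.72479999]
lorry_nose wrist 0.75 [  77.91171879 -255.47716023]
```

Request:
servo_tool(increments=[[0,0,0.4,0,0,0,-0.95],[0,0,0.3,0,0,0,-0.95],[0,0,0,0,0,0,-0.95],[0,0,0,0,0,0,-0.5],[0,0,0,0,0,0,-0.5]], squeeze=20)

```text
clock: 16.2
position: [0.5897, -0.1122, 0.0114]
ee_rot: [0.0, 0.746, 0.665, 0.0]
contact_force: [-0.1, -0.1, 0.1]
width: 0.0641
gripper_force: 0.0
```

Request:
servo_tool(increments=[[0,0,0,0,0,0,-0.4],[0,0,0,0,0,0,-0.3],[0,0,0,0,0,0,-0.2],[0,0,0,0,0,0,-0.2],[0,0,0,0,0,0,-0.2]])

```text
clock: 16.7
position: [0.5895, -0.1122, 0.0117]
ee_rot: [0.0, 0.746, 0.666, 0.0]
contact_force: [-1.0, 1.4, 3.6]
width: 0.0558
gripper_force: 21.1
```

Request:
servo_tool(increments=[[0,0,-0.05,0,0,-2.7,-0.2],[0,0,0,0,0,-2.7,-0.2],[0,-1,0,0,0,0,-0.2],[0,-1,0,0,0,0,-0.2],[0,-1,0,0,0,0,-0.2]], squeeze=26)

```text
clock: 17.2
position: [0.5588, -0.1116, 0.0118]
ee_rot: [0.0, 0.715, 0.7, 0.0]
contact_force: [1.5, 0.0, -0.8]
width: 0.0556
gripper_force: 28.5
```

Request:
servo_tool(increments=[[0,-1,0,0,0,0,-0.2],[0,-1,0,0,0,0,-0.2],[0,-0.8,0,0,0,0,-0.2],[0,0,0,0,0,0,-0.2],[0,0,0,0,0,0,-0.2]])

```text
clock: 17.7
position: [0.5288, -0.1107, 0.0119]
ee_rot: [-0.002, 0.714, 0.7, -0.002]
contact_force: [-6.5, -1.2, 4.5]
width: 0.0552
gripper_force: 29.0
```

```bash
python3 -c "
from h import *
st();see('lorry_mid',.033);see('lorry_nose',.033);see('bumper',.006,('wrist','top'));see('car',.006,('top',))
save('wrist','w8.png');save('top','t8.png');save('scene','s8.png')"
```

```text
t 17.7 board xy mm [  12.8 -326.2] z 11.9 yaw deg 0.03 w 55.2 F [-6.5 -1.2  4.5] g 28.994338810443878 q [-0.33  0.42  1.86 -0.    0.87 -0.31]
lorry_mid scene 0.84 [   5.40421855 -326.77451503]
lorry_mid wrist 0.78 [  11.05166497 -326.72834545]
lorry_nose top 0.89 [   5.87082349 -255.16037957]
lorry_nose scene 0.56 [   9.58861691 -252.05439676]
lorry_nose wrist 0.62 [  10.83567042 -253.64275446]
bumper wrist 0.68 [  79.01226342 -209.44159128]
bumper top 0.81 [  81.68583978 -209.81167957]
```

View pics/w8.png

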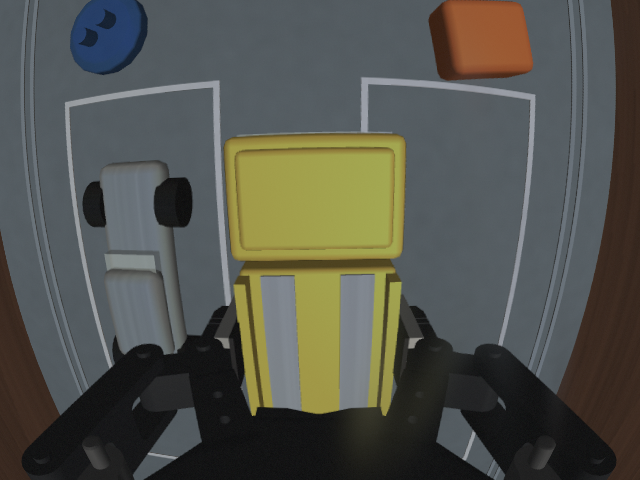

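Request:
servo_tool(increments=[[1.5,-0.25,0,0,0,0,-0.2],[1.5,-0.25,0,0,0,0,-0.2],[1.5,-0.25,0,0,0,0,-0.2],[1.5,-0.25,0,0,0,0,-0.2],[0.5,0,0,0,0,0,-0.2]])

```text
clock: 19.25
position: [0.5222, -0.0435, 0.0118]
ee_rot: [-0.001, 0.714, 0.701, -0.0]
contact_force: [-0.7, -1.1, -3.3]
width: 0.0555
gripper_force: 28.3
```

Request:
servo_tool(increments=[[1.3,0,0,0,0,0,-0.2],[1.5,0,0,0,0,0,-0.2],[1.5,0,0,0,0,0,-0.2],[1.5,0,0,0,0,0,-0.2],[0.5,0,0,0,0,0,-0.2]])

```text
clock: 19.75
position: [0.5239, 0.0192, 0.0118]
ee_rot: [-0.0, 0.714, 0.7, 0.0]
contact_force: [0.0, -0.4, -3.6]
width: 0.0554
gripper_force: 28.2
```

```bash
python3 -c "
from h import *
st();see('lorry_mid',.033);see('lorry_nose',.033);see('bumper',.006);see('car',.006,('top',));see('handle',.056,('top','scene'))
save('wrist','w9.png');save('top','t9.png');save('scene','s9.png')"
```

```text
t 19.75 board xy mm [   5.3 -196.5] z 11.8 yaw deg 0.1 w 55.4 F [ 0.  -0.4 -3.6] g 28.225135803222656 q [-0.1   0.4   1.9   0.    0.84 -0.08]
lorry_mid scene 0.85 [  -1.97280176 -194.00710277]
lorry_mid wrist 0.82 [   3.78687382 -197.71533733]
lorry_nose top 0.69 [   2.91622487 -126.82946928]
lorry_nose scene 0.9 [  -0.28959026 -128.33592778]
lorry_nose wrist 0.67 [   2.24278835 -125.85947329]
bumper scene 0.73 [  78.53951152 -204.76907942]
bumper wrist 0.83 [  78.72009382 -209.03959276]
car top 0.81 [ -71.89952397 -320.23739069]
handle top 0.96 [-103.50200484 -142.93383521]
```

View pics/w9.png

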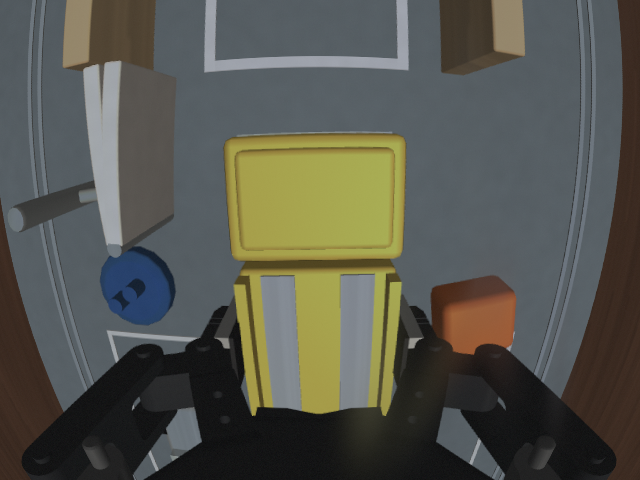

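Request:
servo_tool(increments=[[1.3,-0.1,0,0,0,0,-0.2],[1.5,-0.1,0,0,0,0,-0.2],[1.5,-0.1,0,0,0,0,-0.2],[1.5,0,0,0,0,0,-0.2],[1,0,0,0,0,0,-0.2]])

```text
clock: 21.6
position: [0.5224, 0.0873, 0.012]
ee_rot: [-0.0, 0.714, 0.7, 0.0]
contact_force: [-0.2, -0.6, -3.6]
width: 0.0555
gripper_force: 28.2
```

Request:
servo_tool(increments=[[1.3,0,0,0,0,0,-0.2],[1.5,0,0,0,0,0,-0.2],[1.5,0,0,0,0,0,-0.2],[1.5,0,0,0,0,0,-0.2],[0.8,0,0,0,0,0,-0.2]])

```text
clock: 22.1
position: [0.5241, 0.1529, 0.012]
ee_rot: [-0.0, 0.714, 0.7, 0.0]
contact_force: [0.6, 0.8, -4.4]
width: 0.0554
gripper_force: 28.2
```

```bash
python3 -c "
from h import *
st();see('lorry_mid',.033);see('lorry_nose',.033);see('bay',.006);see('handle',.056,('top','scene'))"
```

```text
t 22.1 board xy mm [  2.6 -62.8] z 12.0 yaw deg 0.07 w 55.4 F [ 0.6  0.8 -4.4] g 28.22153091430664 q [0.16 0.42 1.85 0.   0.87 0.18]
lorry_mid top 0.61 [ -3.02884946 -66.96691734]
lorry_mid scene 0.86 [  2.17090249 -57.191036  ]
lorry_mid wrist 0.66 [  1.50674983 -64.98922919]
lorry_nose top 0.58 [-73.56464089 -99.00729727]
lorry_nose scene 0.77 [-2.05857262  2.11220926]
lorry_nose wrist 0.77 [0.18981909 7.21821901]
bay scene 0.8 [-7.30129731  0.68658719]
handle top 0.71 [-102.4823632  -143.64143098]
handle scene 0.82 [-103.41948463 -147.01577042]
```

Request:
servo_tool(increments=[[1.4,0,0,0,0,0,-0.2],[1.5,0,0,0,0,0,-0.2],[1.5,0,0,0,0,0,-0.2],[1.4,-0.05,0,0,0,0,-0.2],[0.5,0,0,0,0,0,-0.2]])

```text
clock: 23.7
position: [0.5247, 0.2165, 0.0119]
ee_rot: [-0.0, 0.714, 0.701, 0.0]
contact_force: [-0.1, -0.9, -4.1]
width: 0.0557
gripper_force: 28.2
```

```bash
python3 -c "
from h import *
st();see('lorry_mid',.033);see('lorry_nose',.033);see('bay',.006,('wrist','scene'));save('wrist','w11.png')"
```

```text
t 23.7 board xy mm [2.  0.8] z 11.9 yaw deg 0.13 w 55.7 F [-0.1 -0.9 -4.1] g 28.238961696624756 q [0.27 0.45 1.8  0.   0.89 0.29]
lorry_mid top 0.85 [ 5.76376939 -1.36633734]
lorry_mid scene 0.89 [-2.19048713  6.73667328]
lorry_mid wrist 0.67 [ 1.35065871 -2.55502477]
lorry_nose scene 0.62 [-5.79927894 67.83589515]
lorry_nose wrist 0.79 [-0.19954093 69.61000976]
```

Request:
servo_tool(increments=[[0,0,0,0,0,0,-0.4],[0,0,0,0,0,0,-0.55],[0,0,0,0,0,0,-0.6],[0,0,0,0,0,0,-0.6],[0,0,0,0,0,0,-0.6]])

```text
clock: 25.05
position: [0.5249, 0.2143, 0.0121]
ee_rot: [0.0, 0.714, 0.7, 0.0]
contact_force: [0.9, -0.1, 0.3]
width: 0.0685
gripper_force: 0.0
```

Request:
servo_tool(increments=[[0,0,-1,0,0,0,-0.6],[0,0,-2,0,0,0,-0.6],[0,0,-3,0,0,0,-0.6],[0,0,-4,0,0,0,-0.6],[0,0,-4,0,0,0,-0.6]])

```text
clock: 25.55
position: [0.5244, 0.2141, 0.1538]
ee_rot: [-0.0, 0.714, 0.7, -0.0]
contact_force: [1.2, -0.5, 0.0]
width: 0.0685
gripper_force: 0.0
```

```bash
python3 -c "
from h import *
st();see('lorry_mid',.033);see('lorry_nose',.033);see('bay',.006);see('handle',.056,('top','scene'));see('bumper',.006);see('base',.006);see('car',.006,('top',))
im=optics.get_image('top');hsv=cv2.cvtColor(im,cv2.COLOR_RGB2HSV)
m=((hsv[...,0]>24)&(hsv[...,0]<36)&(hsv[...,1]>200)&(hsv[...,2]>120)).astype(np.uint8);m[:,260:]=0
print(m.sum(),cv2.boundingRect(m))
q=cv2.minAreaRect(cv2.findNonZero(m));print(q,tob(at_z('top',q[0],.06)))"
```

```text
t 25.55 board xy mm [ 1.7 -1.6] z 153.8 yaw deg 0.01 w 68.5 F [ 1.2 -0.5  0. ] g 0.0 q [0.26 0.3  1.62 0.   1.21 0.29]
lorry_mid top 0.76 [ 3.29703399 -4.1273258 ]
lorry_mid scene 0.85 [-6.11706463  1.32035915]
lorry_mid wrist 0.92 [-2.46057312 -1.27615822]
lorry_nose scene 0.9 [-2.59356231 65.74437837]
lorry_nose wrist 0.78 [ 0.18213947 68.93321623]
bay scene 0.39 [ -8.1732934  -92.98480826]
bay wrist 0.29 [ -83.35737048 -198.63792066]
handle top 0.73 [-100.59608387 -144.18107201]
handle scene 0.86 [-102.09114994 -149.22039602]
bumper top 0.71 [  82.33744303 -208.49960235]
bumper scene 0.97 [  79.62245605 -210.42788175]
bumper wrist 0.61 [  76.53155828 -206.55822692]
base top 0.74 [ -87.4622466 -201.1082641]
base scene 0.77 [ -83.6118247  -201.20934408]
base wrist 0.76 [ -87.91594542 -201.43351481]
car top 0.59 [-74.35947092 -94.43314003]
1894 (130, 227, 96, 38)
((177.5, 245.5), (37.0, 95.0), 90.0) [ 1.46222131 -8.78036552]
```

```bash
python3 -c "
from h import *
print(manip.sign_off())"
```

```text
the job is handed in; nothing more can be done
None
```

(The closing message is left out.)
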